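Pin the shutter link and hold the exposure box half open

TASK

The drive link of the exposure box's spring-return shutter has been unpinned. Push the drive carriage home against its stops, drop the long pin fully down through the carriage's fork and the shutter's tongue and let go of it, then pull the carriage by its knob until the shutter blade is half open, its edge across the middle of the round window, so that half of the dish gets the light; the dark half must never be uncovered. Finish while still holding the knob there, because the spring shuts the blade if you let go, and leave the short pin in its block and the things around undisturbed.

Things in the scene. Friction and masses are not known exactly. Their poses are not given: they have to be found in the camera images.
- exposure_box: fixed exposure box on a board 150 x 360 x 10 mm (its y -195 to 165 mm); origin on the bench. Its z is up, its y runs along the slide, yaw within 0.2 rad. Black box 110 x 130 mm, top 60 mm high, at y 36 to 166 mm; lamp post at (62, 150) mm, lamp up to 270 mm high; two rods along y carry the carriage, end block at y -184 mm. Shutter opens and carriage is pulled toward -y
- window (a point): centre of the round window, 50 mm across, in the box's top plate, 60 mm above the bench; a culture dish lies below it. A long black line on each side rail marks this centre, short ones the shut and open positions of the blade edge
- shutter (a joint): travel of the steel blade in m: 0 shut (where it starts), 0.060 fully open; half open = 0.030. A spring pulls it shut with 3 N at 0, rising by 0.15 N per mm (7.5 N at half, 12 N at full travel)
- blade_edge (a point): middle of the blade's +y edge, on its top face: 30 mm beyond the window's centre when shut, directly over the window's centre when half open. The blade is 66 mm wide and 3 mm thick
- tongue_hole (a point): top mouth of the hole, 10.5 mm across, in the shutter's tongue (22 mm wide, 8 mm thick, top 66 mm above the bench)
- carriage (a joint): how far in m the carriage stands back from its stops along the rods: 0 = home, where the fork hole is in line with the hole of the shut shutter's tongue; up to 0.068. It slides with about 1 N of friction and stays where it is left; only the pin ties it to the shutter
- fork_hole (a point): top mouth of the hole, 10.5 mm across with a 1.5 mm chamfer, in the carriage's fork: two plates 26 mm wide and 7 mm thick, 50 to 57 mm and 67 to 74 mm above the bench; the shutter's tongue lies between them when the carriage is home. The pin goes down through all three
- knob (a point): centre of the grip of the carriage's upright black knob: a vertical cylinder 22 mm across and 45 mm tall (67 to 112 mm above the bench, this point 98 mm high, knob top 115 mm), 89 mm from the fork hole on its -y side
- pin_block: fixed grey plastic block 40 x 110 x 26 mm on the bench to the right of the box, its long side roughly along world x, origin in the middle of its underside; two upright holes 9 mm across and 18 mm deep, 30 mm to either side of its middle along its own y axis, one pin in each
- long_pin: loose steel pin, about 40 g, upright in one hole of the block; origin at its lower tip, z along it: chamfered shank 8 mm across, 34 mm long, collar 18 mm across, 4 mm thick, round grip 14 mm across up to 66 mm from the tip. At the start the tip is 8 mm above the bench, the collar 16 mm above the block; fully down in the fork the collar rests on it, tip 40 mm above the bench
- short_pin: the wrong pin, same head but a shank of 16 mm, its collar resting on the block; origin at its tip
- timer: bench timer 64 x 68 x 18 mm behind the box, origin under its centre; bystander
- spare_dish: closed culture dish 60 mm across, 16 mm high, behind the box; bystander

How it is judged (in metres and radians):
On the way:
1. the long pin is fully down through fork and tongue and let go, with the shutter still shut (horizontal distance between long_pin and fork_hole below 0.004 m and horizontal distance between long_pin and tongue_hole below 0.004 m and height (world z) of long_pin between 0.035 and 0.044 m and angle between long_pin's own z axis and vertical below 0.15 rad and contact force between each of the arm, the fingers and long_pin below 0.1 N and value of joint shutter below 0.006 m), for 0.2 s.
At the end, for the whole second after the job is handed in: shutter at 26 to 34 mm of its 60 mm travel through the last second, held by the fingers on the carriage (over 3 N) through the long pin (over 3 N on the shutter), which is fully down through fork and tongue; the fingers touch neither pin nor shutter; the short pin stands in its block (value of joint shutter between 0.026 and 0.034 m and contact force between the fingers and carriage above 3 N and contact force between long_pin and shutter above 3 N and contact force between each of the arm, the fingers and shutter below 0.1 N and contact force between the fingers and long_pin below 0.1 N and horizontal distance between long_pin and fork_hole below 0.006 m and horizontal distance between long_pin and tongue_hole below 0.006 m and height (world z) of long_pin between 0.035 and 0.046 m and angle between each of long_pin, short_pin's own z axis and vertical below 0.2 rad and distance between short_pin and pin_block below 0.045 m and height (world z) of short_pin below 0.016 m); the arm keeps its last pose, push and grip.
It fails at once if the shutter is opened well past half (over 41 mm) and uncovers the dark half (value of joint shutter above 0.041 m).
It fails at once if the short pin is taken out of its block (height (world z) of short_pin above 0.025 m).
It fails at once if the timer or the spare dish is pushed about (over 20 mm) (distance of any of timer, spare_dish from where it was at the start of the episode above 0.02 m).
It also fails if it takes over 61 s, if anything falls off the work surface, if the arm or the gripper's body presses on something with over 40 N, if the wrist force passes 120 N, or if a joint passes its speed limit or range.

ROBOT

A 6-joint arm with a two-finger parallel gripper is mounted at the origin on a cart in front of the work surface, level with it; the furniture and walls round the work are solid. World frame = base frame: x ahead of the robot, y to its left, z up, the work surface at z = 0. Lengths are in mm, angles in degrees, forces in N, time in s.
With the tool pointing down it reaches from about 300 to 850 mm from the base axis. Payload 4.2 kg.
Tool frame: the origin (TCP) lies midway between the tips of the shut fingers; the grasp point (between the pads) lies 19 mm behind it; z points along the fingers, y is the line along which they close (so a half turn about z gives the same grasp; the last joint's range is limited). The gripper opens to 91 mm and grips with 3 to 60 N. Pads are 32 mm wide; open, the fingers measure 118 mm over their backs; the gripper's body (76 mm by 178 mm) begins 60 mm behind the grasp point.
Start: joints at [-71.849, 18.312, 89.639, -0, 72.044, -1.146], TCP at [190.023, -542.71, 213.976] pointing down, gripper open.
Joint ranges: [-177.97, 177.97], [-48.28, 115.42], [12.27, 149.76], [-77.06, 257.06], [2.81, 150.46], [-146.56, 146.56]. Speed limits (degrees/s): [147.25, 147.25, 180, 180, 180, 180].

INTERFACE

Orientations are given as [roll, pitch, yaw] about the fixed x, y, z axes, in that order (R = Rz(yaw) Ry(pitch) Rx(roll)).
In Python, from workcell import env gives the robot as it stands.
- The arm moves only by the shell command python3 -m jog 'ROWS' [FORCE]. ROWS is a JSON object of lists of equal length, an entry for each row: "jaw": the finger opening in mm, from 0 to 91.2; "slide": the shift along the tool's x, y, z in units of 30 mm (1.0 is 30 mm), a list of three; "spin": the turn about the tool's z in units of 8 degrees (1.0 is 8 degrees). In form: {"jaw": [jaw, ...], "slide": [[dx, dy, dz], ...], "spin": [spin, ...]}. A call has 1 to 10 rows; each row shifts and turns the commanded pose from where the row before left it, along the tool's axes as they then stand; what a row does not reach is not made up. A row lasts 1/10 s, in which the tool goes at most 50 mm and 8.59 degrees, less where a joint would pass 70% of its speed; a pose out of reach is approached as far as the arm can. A call is refused whole if a number of a shift passes 1 or a number of a turn 1, either way. A call with a gripper value outside its range is refused whole. The fingers move at their own pace and stop on an object; FORCE is the grip in N (left out, the last holds). Time passes only in rows, so rows that do not move let the fingers close. It gives the time, the measured TCP pose, the force, the opening and the grip force at its end, in the units of the state.
- env.state(): the state, without advancing time (a new reading comes with each control period).
- env.grab_frame(name): name is "scene" or "top" or "wrist"; returns the picture (420x560x3 uint8, red, green, blue); there is no depth.
- env.camera_model(name): a dict with "fx", "fy", "cx", "cy" (pixels), "camera_from_world" (4x4, takes a point from world to camera coordinates). Camera axes: x right, y up, looking along -z (the intrinsics and any distortion apply to the point x, -y, -z); pixel columns grow to the right and rows downward; lengths in mm; the calibration is good to about 2 mm. A picture is of the moment at which its call begins: read the wrist's pose just before it. camera_model takes no time and is no camera call; for the wrist camera it gives the pose at the moment of the call.
- env.job_done(): hands the job in; it is judged then, once.
The state is a dict: "time_s": time; "qpos": joint angles; "qvel": joint speeds; "effort": joint torques, N m; "ee_pos": TCP position; "ee_rot": TCP orientation; "force": force on the tool from outside, world axes, zero at the start; "torque": the same for the moment, N m; "gripper_width": finger opening in mm; "gripper_force": force on a finger pad.
Only numpy, scipy, OpenCV 4.12 (cv2) and the standard library are available. Lean on these libraries where they do the work, as an engineer would, in place of code of your own. Each camera call takes 0.05 s, during which the arm holds its last target. There are 200 camera calls.

## Working session

There is one attempt and no reset: what is moved stays moved. The work goes in short steps, Python scripts to look and compute and a shell command to move; the robot and the scene stay as the last step left them, time stands still between calls to the robot, and variables do not carry over. Pictures are saved under pics/ and viewed, at most 10 in all, crops included, and the job is handed in when it is done.

```bash
mkdir -p pics; ls
python3 - <<'E'
from workcell import env
import cv2,json
s=env.state();print(s)
for n in("scene","top"):
    im=env.grab_frame(n);cv2.imwrite(f"pics/{n}0.png",im[:,:,::-1])
    m=env.camera_model(n);print(n,m)
E
```

```text
pics
{'time_s': 0.0, 'qpos': array([-7.18485052e+01,  1.83511414e+01,  8.97071861e+01, -2.66817137e-03,
        7.20420910e+01, -1.14477737e+00]), 'qvel': array([ 0.11144841,  0.09178572,  0.02598331, -0.03307004, -0.02897479,
        0.06507814]), 'effort': array([-2.69480741e-03, -4.12472820e+01, -2.31976801e+01,  7.25326454e-02,
        4.57191258e-02, -1.30689041e-04]), 'ee_pos': array([ 189.85097287, -542.22003038,  213.11999261]), 'ee_rot': array([-1.79899551e+02,  5.29994311e-04,  1.92970975e+01]), 'force': array([ 0.51299416, -0.15633033,  0.3110905 ]), 'torque': array([0.01424305, 0.00597929, 0.01983121]), 'gripper_force': 0.0, 'gripper_width': 91.04470650884079}
scene {'fx': 484.1299807586187, 'fy': 484.1299807586187, 'cx': 279.9742706553103, 'cy': 209.14847768613137, 'camera_from_world': array([[ 8.22995395e-01, -5.67803282e-01,  1.66737454e-02,
        -6.45008722e+02],
       [ 3.20419288e-01,  4.88264908e-01,  8.11744331e-01,
        -1.55287021e+02],
       [-4.69052300e-01, -6.62719257e-01,  5.83774894e-01,
        -1.06027634e+03],
       [ 0.00000000e+00,  0.00000000e+00,  0.00000000e+00,
         1.00000000e+00]])}
top {'fx': 381.62067467539845, 'fy': 381.62067467539845, 'cx': 278.1935261696788, 'cy': 213.375792237249, 'camera_from_world': array([[-2.01634160e-02, -9.99791154e-01, -3.32954409e-03,
        -2.04193529e+02],
       [ 9.83879129e-01, -2.04341701e-02,  1.77663460e-01,
        -6.06989053e+02],
       [-1.77694392e-01,  3.06433309e-04,  9.84085672e-01,
        -8.28733877e+02],
       [ 0.00000000e+00,  0.00000000e+00,  0.00000000e+00,
         1.00000000e+00]])}
```

View pics/scene0.png

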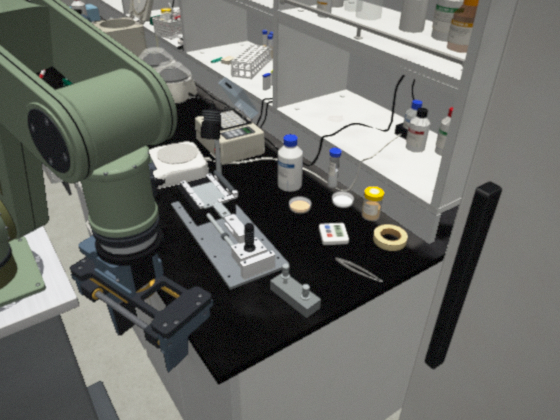

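View pics/top0.png

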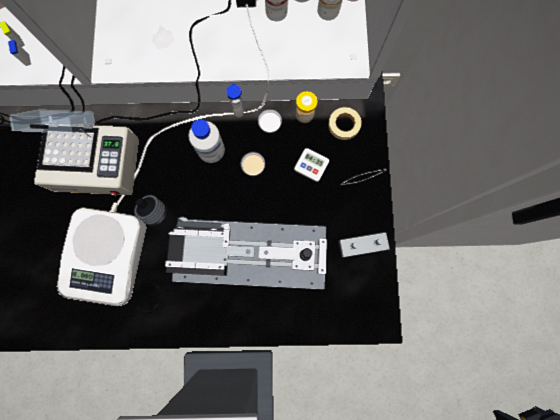

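The scene view shows the board with the carriage knob at about (249,235) and the pin block at (295,292). In the top view the board spans (172–326, 220–290), the knob is at (306,255), and the pins are at (349,245) and (378,241). I'll enlarge both.

Run:
```python
import cv2,numpy as np
a=cv2.imread("pics/top0.png")[205:300,160:395];b=cv2.imread("pics/scene0.png")[165:320,165:330]
a=cv2.resize(a,(800,323),interpolation=cv2.INTER_CUBIC);b=cv2.resize(b,None,fx=1.7,fy=1.7,interpolation=cv2.INTER_CUBIC)
c=np.zeros((600,800,3),np.uint8);c[:323]=a;c[330:330+b.shape[0],:b.shape[1]]=b
# larger crop of pins in scene
d=cv2.imread("pics/scene0.png")[255:320,265:325];d=cv2.resize(d,None,fx=4,fy=4,interpolation=cv2.INTER_CUBIC);c[330:330+260,300:540]=d
d=cv2.imread("pics/scene0.png")[200:265,200:265];d=cv2.resize(d,None,fx=4,fy=4,interpolation=cv2.INTER_CUBIC);c[330:330+260,540:800]=d
cv2.imwrite("pics/crop1.png",c)
```

```text
(no output)
```

View pics/crop1.png

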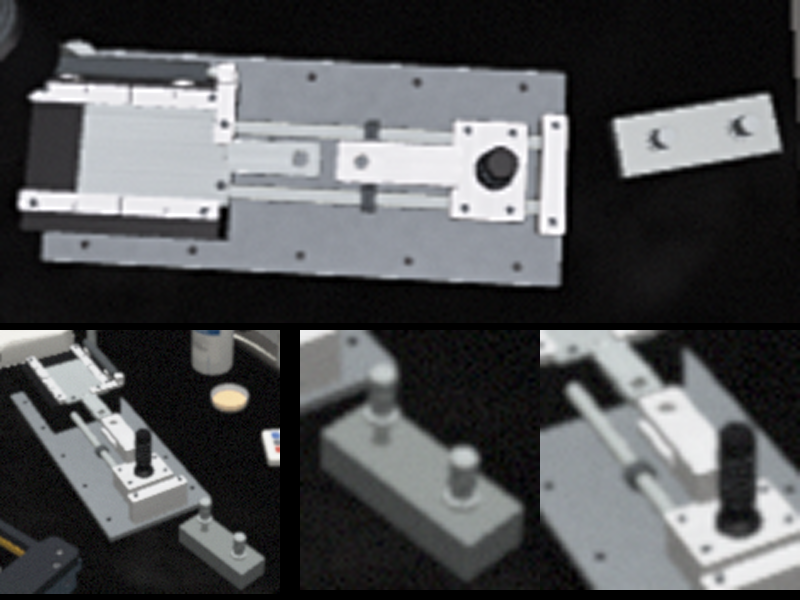

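The enlarged view shows the long pin (raised collar) is the left one, next to the box, at top-view px (353,246). The fork hole is at about (266,252), the tongue hole at (248,251.5) and the knob top at (307,252).

```bash
cat > h.py <<'E'
import numpy as np
from workcell import env
def ray(m,u,v):
    T=np.array(m["camera_from_world"]);R=T[:3,:3];c=-R.T@T[:3,3]
    d=R.T@np.array([(u-m["cx"])/m["fx"],-(v-m["cy"])/m["fy"],-1.]);return c,d
def onz(m,u,v,z):
    c,d=ray(m,u,v);return c+d*(z-c[2])/d[2]
def proj(m,p):
    T=np.array(m["camera_from_world"]);q=T[:3,:3]@np.array(p)+T[:3,3]
    return m["cx"]+m["fx"]*q[0]/-q[2],m["cy"]-m["fy"]*q[1]/-q[2]
E
python3 - <<'E'
from h import *
np.set_printoptions(precision=1,suppress=True)
t=env.camera_model("top");s=env.camera_model("scene")
f=lambda x,y:(160+x*235/800-.35,205+y*95/323-.35)
for n,x,y,z in [("fork",361,161,74),("tongue",300,158,66),("knobtop",500,161,115),("knobbase",490,170,70),("bl",42,262,10),("br",561,286,10),("tr",565,73,10),("pinLong hd",662,135,74),("pinshort hd",744,122,56),("blk1",612,120,26),("blk2",770,95,26),("blk3",781,151,26),("blk4",623,178,26),("edge lo",80,190,65),("edge hi",82,106,65)]:
    print(n,onz(t,*f(x,y),z)[:2])
g=lambda x,y:(265+(x-300)/4,255+(y-330)/4)
print("scene long top",onz(s,*g(384,368),74)[:2],"short",onz(s,*g(463,453),56)[:2])
k=lambda x,y:(200+(x-540)/4,200+(y-330)/4)
print("scene knobtop",onz(s,*k(738,430),115)[:2],"fork",onz(s,*k(667,407),74)[:2],"tongue",onz(s,*k(637,383),66)[:2])
E
```

```text
fork [ 512.5 -187.1]
tongue [ 516.  -146.7]
knobtop [ 507.6 -274.7]
knobbase [ 505.3 -271.2]
bl [452.2  36.9]
br [ 428.7 -321.4]
tr [ 577.  -330.5]
pinLong hd [ 525.5 -384.1]
pinshort hd [ 534.8 -442.9]
blk1 [ 541.1 -359.6]
blk2 [ 556.3 -470.1]
blk3 [ 517.3 -474.9]
blk4 [ 501.  -365.2]
edge lo [498.   -1.9]
edge hi [553.5  -1.9]
scene long top [ 529.5 -388.5] short [ 537.9 -446.9]
scene knobtop [ 509.6 -277.8] fork [ 513.8 -190.5] tongue [ 515.8 -150.4]
```

```bash
cat >> h.py <<'E'
from scipy.spatial.transform import Rotation as Ro
def to(p,yaw=None):
    s=env.state();R=Ro.from_euler("xyz",s["ee_rot"],degrees=True).as_matrix()
    print("t%.1f"%s["time_s"],s["ee_pos"].round(1),s["ee_rot"].round(2),"F",s["force"].round(1),"w%.1f g%.1f"%(s["gripper_width"],s["gripper_force"]))
    print("units",(R.T@(np.array(p)-s["ee_pos"])/30).round(2),"spin",None if yaw is None else round((s["ee_rot"][2]-yaw)/8,2))
E
python3 -m jog '{"jaw":[91,91,91,91,91,91,91,91,91,91],"slide":[[0,0,0],[0,0,0],[0,0,0],[1,-0.9,0],[1,-0.9,0],[1,-0.9,0],[1,-0.9,0],[1,-0.9,0],[1,-0.9,0],[1,-0.9,0]],"spin":[0.96,0.96,0.96,0,0,0,0,0,0,0]}' 60
python3 -c "
from h import *
to([507,-283,175],-3.75)"
```

```text
time_s: 1.1
ee_pos: [412.8, -366.5, 213.6]
ee_rot: [-180.0, 0.0, -3.7]
force: [-0.9, -1.1, 0.4]
gripper_width: 90.5
gripper_force: 0.0
t1.1 [ 412.8 -366.5  213.6] [-1.7998e+02  3.0000e-02 -3.7500e+00] F [-0.9 -1.1  0.4] w90.5 g0.0
units [ 2.95 -2.98  1.29] spin 0.0
```

```bash
python3 -m jog '{"jaw":[91,91,91,91,91,91],"slide":[[0.9,-0.9,0],[0.9,-0.9,0],[0.9,-0.9,0],[0.25,-0.3,0],[0,0,0],[0,0,0]],"spin":[0,0,0,0,0,0]}'
python3 - <<'E'
from h import *
import cv2
to([507,-278,79],-3.75)
m=env.camera_model("wrist");im=env.grab_frame("wrist");cv2.imwrite("pics/w1.png",im[:,:,::-1])
np.save("w1.npy",m,allow_pickle=True)
for p in [(509,-276,115),(513,-188,74),(516,-148,66),(527,-386,74)]:print(proj(m,p))
E
```

```text
time_s: 1.7
ee_pos: [505.2, -284.3, 213.6]
ee_rot: [180.0, 0.1, -3.7]
force: [0.6, -0.2, -0.1]
gripper_width: 91.1
gripper_force: 0.0
t1.7 [ 505.2 -284.3  213.6] [ 1.7997e+02  8.0000e-02 -3.7400e+00] F [ 0.6 -0.2 -0.1] w91.1 g0.0
units [ 0.05 -0.21  4.49] spin 0.0
(np.float64(273.88059976559197), np.float64(208.0110592592996))
(np.float64(185.83347557991675), np.float64(200.04546803170268))
(np.float64(148.40296514691119), np.float64(198.00587448809944))
(np.float64(387.4077868286829), np.float64(172.9056084244835))
```

View pics/w1.png

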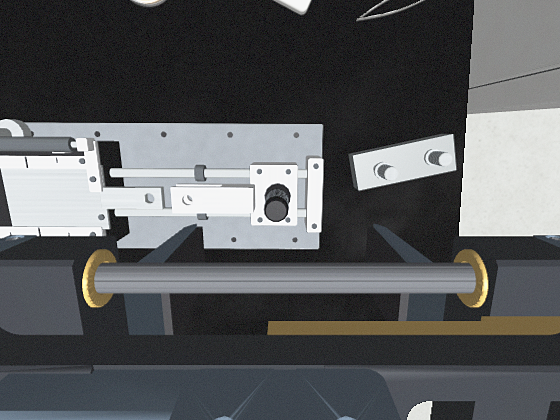

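The wrist view shows the knob at about (277,205), the fork hole at (187,199), the tongue hole at (150,198), the long pin head near (382,170) and the short pin near (440,157). The board edges are level with the image rows, so the yaw matches.

Run:
```python
from h import *
import cv2
im=cv2.imread("pics/w1.png");g=cv2.cvtColor(im,cv2.COLOR_BGR2GRAY).astype(float)
m=np.load("w1.npy",allow_pickle=True).item()
for n,u,v,r,z in [("fork",187,199,7,74),("tongue",150,198,7,66)]:
    p=g[v-r:v+r+1,u-r:u+r+1];w=np.clip(np.percentile(p,60)-20-p,0,None);Y,X=np.mgrid[v-r:v+r+1,u-r:u+r+1]
    c=((w*X).sum()/w.sum(),(w*Y).sum()/w.sum());print(n,c,onz(m,*c,z)[:2])
a=cv2.resize(im[140:230,130:300],None,fx=4,fy=4,interpolation=cv2.INTER_CUBIC)
b=cv2.resize(im[140:190,360:460],None,fx=4,fy=4,interpolation=cv2.INTER_CUBIC)
c=np.zeros((570,800,3),np.uint8);c[:360,:680]=a;c[365:565,:400]=b;cv2.imwrite("pics/w1c.png",c)
```

```text
fork (np.float64(186.49146043917742), np.float64(199.82049494597422)) [ 513.18298474 -188.67807943]
tongue (np.float64(147.85210611484334), np.float64(198.5344971313686)) [ 515.4961993  -147.35490539]
```

View pics/w1c.png

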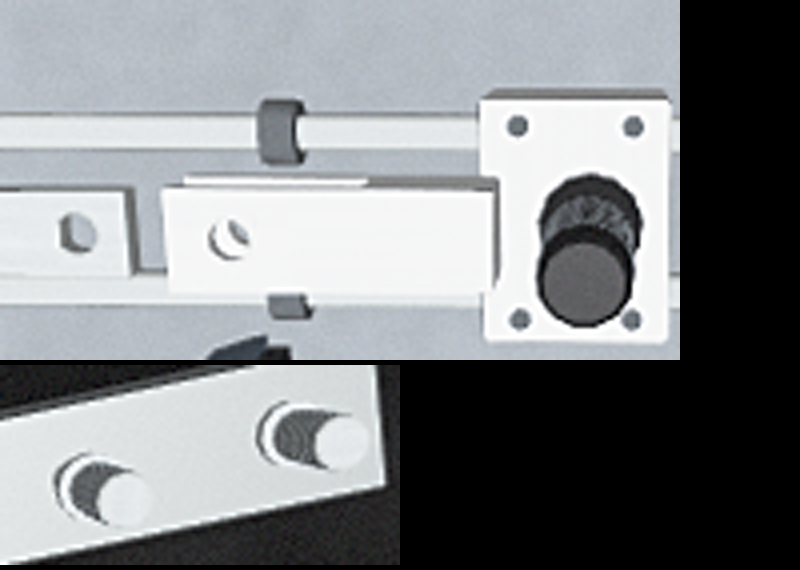

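```bash
python3 - <<'E'
from h import *
np.set_printoptions(precision=1,suppress=True)
m=np.load("w1.npy",allow_pickle=True).item()
for n,u,v,z in [("fork",187.1,199.3,74),("tongue",149.2,197.9,66),("knobtop",276.1,210.6,115),("Lpin",391.4,173.1,74),("Lpin if short",391.4,173.1,58),("Rpin if short",445.4,158.7,58),("R if long",445.4,158.7,74)]:
    print(n,onz(m,u-.4,v-.4,z)[:2])
E
python3 -c "
from h import *
to([509,-277,130],-3.75);to([509,-277,79],-3.75)"
```

```text
fork [ 514.1 -189. ]
tongue [ 516.5 -148.5]
knobtop [ 507.  -277.4]
Lpin [ 527.  -389.5]
Lpin if short [ 524.6 -394.6]
Rpin if short [ 535.6 -448.6]
R if long [ 537.5 -440.8]
t1.8 [ 505.  -284.6  213.8] [ 1.7998e+02  6.0000e-02 -3.8000e+00] F [-0.3  0.   0.8] w91.0 g0.0
units [ 0.12 -0.26  2.79] spin -0.01
t1.8 [ 505.  -284.6  213.8] [ 1.7998e+02  6.0000e-02 -3.8000e+00] F [-0.3  0.   0.8] w91.0 g0.0
units [ 0.12 -0.26  4.49] spin -0.01
```

```bash
python3 -m jog '{"jaw":[91,91,91,91,91,91,30,20,15,15],"slide":[[0.1,-0.25,0.8],[0,0,0.8],[0,0,0.8],[0,0,0.8],[0,0,0.8],[0,0,0.4],[0,0,0],[0,0,0],[0,0,0],[0,0,0]],"spin":[0,0,0,0,0,0,0,0,0,0]}' 40
python3 -m jog '{"jaw":[15,15,15,15],"slide":[[0,0,0],[0,0,0],[0,0,0],[0,0,0]],"spin":[0,0,0,0]}'
python3 -c "
from h import *
to([509,-277,79],-3.75)"
```

```text
time_s: 2.75
ee_pos: [510.2, -277.0, 83.2]
ee_rot: [179.9, -0.1, -3.8]
force: [-0.1, -0.9, 0.3]
gripper_width: 61.9
gripper_force: 0.0
time_s: 3.15
ee_pos: [509.6, -276.5, 82.0]
ee_rot: [180.0, -0.0, -3.7]
force: [0.4, -0.4, 0.1]
gripper_width: 29.8
gripper_force: 0.0
t3.1 [ 509.6 -276.5   82. ] [ 1.7999e+02 -1.0000e-02 -3.7400e+00] F [ 0.4 -0.4  0.1] w29.8 g0.0
units [-0.02  0.02  0.1 ] spin 0.0
```

```bash
python3 -m jog '{"jaw":[15,15,15,15,15,15,15,15,15,15],"slide":[[0,0,0],[0,0,0],[0,0,0],[0,0,0],[0,-0.2,0],[0,-0.3,0],[0,-0.3,0],[0,-0.2,0],[0,-0.1,0],[0,-0.1,0]],"spin":[0,0,0,0,0,0,0,0,0,0]}' 40
python3 -c "
from h import *
to([510.6,-237.3,82],-3.75)"
```

```text
time_s: 4.15
ee_pos: [512.1, -240.1, 81.9]
ee_rot: [180.0, -0.0, -3.7]
force: [0.7, -2.0, -1.0]
gripper_width: 21.1
gripper_force: 40.0
t4.2 [ 512.1 -240.1   81.9] [ 1.7999e+02 -2.0000e-02 -3.7100e+00] F [ 0.7 -2.  -1. ] w21.1 g40.0
units [-0.06 -0.09 -0.  ] spin 0.0
```

```bash
python3 -m jog '{"jaw":[15,15,15,15,15],"slide":[[0,-0.05,0],[0,-0.05,0],[0,-0.05,0],[0,-0.05,0],[0,0,0]],"spin":[0,0,0,0,0]}' 
python3 -m jog '{"jaw":[15,15],"slide":[[0,-0.05,0],[0,0,0]],"spin":[0,0]}'
```

```text
time_s: 4.65
ee_pos: [512.5, -236.1, 82.0]
ee_rot: [179.8, -0.0, -3.7]
force: [1.4, -5.9, -1.8]
gripper_width: 21.3
gripper_force: 40.0
time_s: 4.85
ee_pos: [512.5, -236.1, 82.0]
ee_rot: [179.7, -0.0, -3.7]
force: [-0.8, -10.6, -3.7]
gripper_width: 21.3
gripper_force: 40.0
```

```bash
python3 -m jog '{"jaw":[60,91,91,91,91,91,91,91,91,91],"slide":[[0,0,0],[0,0.05,0],[0,0,0],[0,0,-0.2],[0,0,-0.5],[0,0,-0.9],[0,0,-0.9],[0,0,-0.9],[0,0,-0.8],[0,0,0]],"spin":[0,0,0,0,0,0,0,0,0,0]}' 
python3 -m jog '{"jaw":[91],"slide":[[0,0,0]],"spin":[0]}'
python3 - <<'E'
from h import *
import cv2
to([527,-389.5,120],-3.75)
m=env.camera_model("wrist");im=env.grab_frame("wrist");cv2.imwrite("pics/w2.png",im[:,:,::-1])
np.save("w2.npy",m,allow_pickle=True)
q=[proj(m,p) for p in [(516.5,-148,74),(511,-237,115),(527,-389.5,74)]];print(q)
im=im[:,:,::-1]
c=np.zeros((600,800,3),np.uint8)
u,v=int(q[0][0]),int(q[0][1]);x0,y0=max(u-50,0),v-35;print(x0,y0);a=cv2.resize(im[y0:y0+70,x0:x0+190],None,fx=4,fy=4,interpolation=cv2.INTER_CUBIC);c[:280,:a.shape[1]]=a
u,v=int(q[2][0]),int(q[2][1]);x0,y0=u-60,v-40;print(x0,y0);a=cv2.resize(im[y0:y0+75,x0:x0+180],None,fx=4,fy=4,interpolation=cv2.INTER_CUBIC);c[290:290+a.shape[0],:a.shape[1]]=a
cv2.imwrite("pics/w2c.png",c)
E
```

```text
time_s: 5.85
ee_pos: [514.2, -235.2, 212.1]
ee_rot: [179.8, -0.4, -3.7]
force: [-0.5, -0.6, 0.8]
gripper_width: 91.0
gripper_force: 0.0
time_s: 5.95
ee_pos: [512.2, -234.3, 208.1]
ee_rot: [180.0, -0.0, -3.7]
force: [-0.2, -0.7, 0.1]
gripper_width: 91.1
gripper_force: 0.0
t6.0 [ 512.2 -234.3  208.1] [ 1.7999e+02 -2.0000e-02 -3.7300e+00] F [-0.2 -0.7  0.1] w91.1 g0.0
units [0.83 5.13 2.94] spin 0.0
[(np.float64(194.9070062681978), np.float64(204.23402936793286)), (np.float64(287.0472842413587), np.float64(214.53455045051203)), (np.float64(445.42471564960226), np.float64(177.53981952602322))]
144 169
385 137
```

View pics/w2c.png

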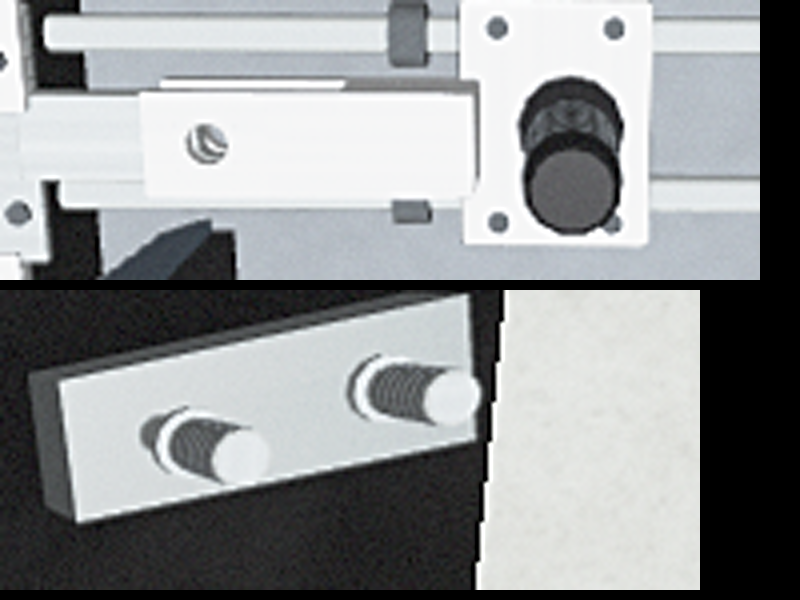

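```bash
python3 - <<'E'
from h import *
m=np.load("w2.npy",allow_pickle=True).item()
print(onz(m,195.35,204.85,74),onz(m,445.1,178.35,74))
E
python3 -m jog '{"jaw":[50,50,50,50,50,50,50,50,50,50],"slide":[[0.13,0.85,0],[0.13,0.85,0],[0.13,0.85,0],[0.13,0.85,0],[0.13,0.85,0],[0.13,0.85,0],[0,0,0.8],[0,0,0.8],[0,0,0.8],[0,0,0]],"spin":[0,0,0,0,0,0,0,0,0,0]}' 
python3 -m jog '{"jaw":[50,50,50],"slide":[[0,0,0],[0,0,0],[0,0,0]],"spin":[0,0,0]}'
python3 - <<'E'
from h import *
import cv2
to([526.5,-389.5,51],-3.75)
m=env.camera_model("wrist");im=env.grab_frame("wrist");cv2.imwrite("pics/w3.png",im[:,:,::-1])
np.save("w3.npy",m,allow_pickle=True)
q=proj(m,(526.5,-389.5,74));print(q)
g=cv2.cvtColor(im,cv2.COLOR_RGB2GRAY)
u,v=int(q[0]),int(q[1]);p=g[v-20:v+21,u-20:u+21]
for th in (215,230,240):
  n,l,st,c=cv2.connectedComponentsWithStats((p>th).astype(np.uint8));print(th,[(st[i],(c[i]+[u-20,v-20]).round(1)) for i in range(1,n) if st[i][4]>30])
E
```

```text
[ 515.86279145 -148.34938313   74.        ] [ 526.24002731 -389.23329194   74.        ]
time_s: 7.0
ee_pos: [522.8, -386.7, 130.4]
ee_rot: [-179.6, 0.5, -3.7]
force: [-0.4, 0.5, -0.6]
gripper_width: 50.0
gripper_force: 0.0
time_s: 7.3
ee_pos: [526.3, -389.2, 137.4]
ee_rot: [179.9, -0.1, -3.7]
force: [-0.3, -0.4, 0.2]
gripper_width: 49.7
gripper_force: 0.0
t7.3 [ 526.3 -389.2  137.4] [ 1.7992e+02 -1.2000e-01 -3.7400e+00] F [-0.3 -0.4  0.2] w49.7 g0.0
units [-0.    0.01  2.88] spin 0.0
(np.float64(283.9792029200771), np.float64(223.0081870370308))
215 [(array([  0,   0,  41,  32, 977], dtype=int32), array([281.6, 217.7]))]
230 [(array([  0,   0,  41,  21, 343], dtype=int32), array([281.9, 208.7])), (array([  0,  12,  41,  20, 258], dtype=int32), array([283.7, 224.5]))]
240 [(array([12,  2, 20, 14, 44], dtype=int32), array([286.3, 209.1]))]
```

```bash
python3 -m jog '{"jaw":[50,50,50,50,50,50,20,10,8,8],"slide":[[0,0.01,0.8],[0,0,0.8],[0,0,0.7],[0,0,0.4],[0,0,0.18],[0,0,0],[0,0,0],[0,0,0],[0,0,0],[0,0,0]],"spin":[0,0,0,0,0,0,0,0,0,0]}' 25
python3 -m jog '{"jaw":[8,8,8,8,8,8,8],"slide":[[0,0,0],[0,0,0],[0,0,0],[0,0,0],[0,0,0],[0,0,0],[0,0,0]],"spin":[0,0,0,0,0,0,0]}'
```

```text
time_s: 8.35
ee_pos: [525.9, -389.3, 50.1]
ee_rot: [180.0, -0.0, -3.7]
force: [-0.6, -0.3, -0.1]
gripper_width: 20.6
gripper_force: 0.0
time_s: 9.05
ee_pos: [525.8, -389.2, 49.8]
ee_rot: [180.0, -0.0, -3.7]
force: [-0.5, 1.2, 2.4]
gripper_width: 12.1
gripper_force: 25.0
```

```bash
python3 -m jog '{"jaw":[8,8,8,8,8,8,8,8,8,8],"slide":[[0,0,-0.3],[0,0,-0.5],[0,0,-0.6],[0,0,-0.7],[0,0,-0.8],[0,0,-0.8],[0,0,-0.8],[0,0,-0.5],[0,0,-0.2],[0,0,0]],"spin":[0,0,0,0,0,0,0,0,0,0]}'
python3 - <<'E'
from h import *
import cv2
to([515.9,-148.3,205],-3.75)
m=env.camera_model("wrist");im=env.grab_frame("wrist");cv2.imwrite("pics/w4.png",im[:,:,::-1])
np.save("w4.npy",m,allow_pickle=True)
p=env.state()["ee_pos"];print([np.round(proj(m,p+[0,0,h]),1) for h in(24,-42,-8)])
E
```

```text
time_s: 10.05
ee_pos: [525.8, -389.2, 206.4]
ee_rot: [180.0, -0.1, -3.7]
force: [-0.7, -1.0, -0.2]
gripper_width: 12.3
gripper_force: 25.0
t10.1 [ 525.8 -389.2  206.4] [ 1.7995e+02 -6.0000e-02 -3.7400e+00] F [-0.7 -1.  -0.2] w12.3 g25.0
units [-0.85 -7.99  0.04] spin 0.0
[array([282.8, 271.7]), array([283.2, 231.7]), array([283., 249.])]
```

View pics/w4.png

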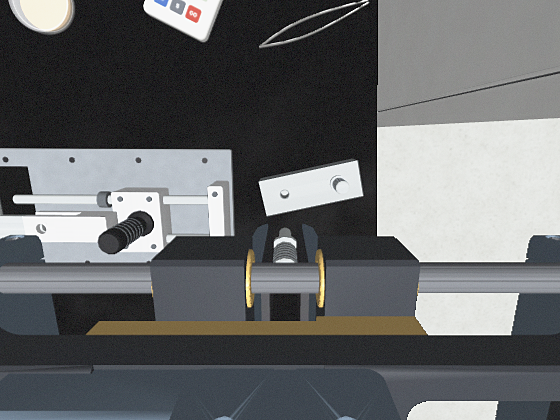

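The long pin is held upright with its shank tip near (285,230). The short pin is still in its block at (340,184). I'll measure the tip precisely.

Run:
```python
import cv2,numpy as np
from h import *
im=cv2.imread("pics/w4.png");m=np.load("w4.npy",allow_pickle=True).item()
g=cv2.cvtColor(im,cv2.COLOR_BGR2GRAY)
print(g[222:246:2,274:298]);print(m["fx"])
p=np.array([525.8,-389.2,206.4])
for dx,dy in((4,0),(-4,0),(0,4),(0,-4)):print(np.round(proj(m,p+[dx,dy,-42]),1))
```

```text
[[ 31  33  39  35  38  42  35  35  37  39  36  39  39  38  41  44  37  41
   48  44  39  39  39  40]
 [ 35  33  41  27  25  38  36  30  41  36  37  42  35  39  47  40  38  41
   40  41  41  36  39  38]
 [ 37  41  28  35  44  38  35  41  39  33  36  37  36  42  45  41  41  39
   42  38  40  42  37  38]
 [ 37  32  37  41  40  29  34  71  88 115 119 115 119  99  61  30  35  42
   35  44  43  46  39  39]
 [ 44  40  42  40  32  50 112 118 116 116 114 114 113 120 119 124  58  28
   37  36  42  43  41  38]
 [ 41  33  36  40  35  96 116 113 114 113 113 118 117 116 118 121 101  48
   40  36  37  34  34  40]
 [ 36  43  41  42  30 115 116 115 111 114 117 117 116 116 117 118 123  43
   33  41  46  39  42  27]
 [ 38  42  32  21  65 115 111 106 101 101  97  98 102 105 105 114 118  97
   57  32  35  37  40  36]
 [ 27  85 106 101 172 173 242 244 241 240 241 242 241 241 244 247 249 225
  158 119  74  37  27  34]
 [ 99 209 245 242 239 237 236 238 241 242 243 242 241 240 239 240 237 237
  241 247 192 124  60  37]
 [253 242 239 238 245 254 212 147 115 115 116 127 129 143 138 167 194 243
  239 238 242 255 129  34]
 [253 247 235 145 115  82  57  92  92 106 124 113 107 113  79  84  91 113
  161 250 247 255 127  32]]
321.81979981552377
[283.2 226.1]
[283.9 237.1]
[277.8 232. ]
[289.3 231.3]
```

```bash
python3 -m jog '{"jaw":[8,8,8,8,8,8,8,8,8,8],"slide":[[-0.09,-0.6,0],[-0.09,-0.9,0],[-0.09,-0.9,0],[-0.09,-0.9,0],[-0.09,-0.9,0],[-0.09,-0.9,0],[-0.09,-0.9,0],[-0.09,-0.9,0],[-0.08,-0.7,0],[-0.07,-0.4,0]],"spin":[0,0,0,0,0,0,0,0,0,0]}' 
python3 -m jog '{"jaw":[8,8,8,8,8,8,8],"slide":[[0,0,0.5],[0,0,0.7],[0,0,0.7],[0,0,0.5],[0,0,0.25],[0,0,0],[0,0,0]],"spin":[0,0,0,0,0,0,0]}' 
python3 -c "
from h import *
to([515.4,-147.7,126],-3.75)"
```

```text
time_s: 11.1
ee_pos: [514.4, -146.2, 204.3]
ee_rot: [-180.0, 0.2, -3.7]
force: [-0.4, -0.2, -0.7]
gripper_width: 12.2
gripper_force: 25.0
time_s: 11.8
ee_pos: [515.6, -148.2, 126.3]
ee_rot: [180.0, -0.0, -3.8]
force: [-0.3, -0.2, 0.8]
gripper_width: 12.4
gripper_force: 25.0
t11.8 [ 515.6 -148.2  126.3] [ 1.7998e+02 -3.0000e-02 -3.7500e+00] F [-0.3 -0.2  0.8] w12.4 g25.0
units [-0.01 -0.02  0.01] spin -0.0
```

Run:
```python
from h import *
import cv2
m=env.camera_model("wrist");im=env.grab_frame("wrist")[:,:,::-1];cv2.imwrite("pics/w5.png",im)
t=env.grab_frame("top")[:,:,::-1];s=env.grab_frame("scene")[:,:,::-1];cv2.imwrite("pics/t5.png",t);cv2.imwrite("pics/s5.png",s)
np.save("w5.npy",m,allow_pickle=True)
print([np.round(proj(m,p),1) for p in((516,-148.2,74),(515.6,-148.2,84))])
c=np.zeros((600,800,3),np.uint8)
a=cv2.resize(im[190:260,235:335],None,fx=5,fy=5,interpolation=cv2.INTER_CUBIC);c[:350,:500]=a
q=proj(env.camera_model("scene"),(516,-148,84));u,v=map(int,q);print(u,v)
a=cv2.resize(s[v-30:v+30,u-30:u+30],None,fx=4.9,fy=4.9,interpolation=cv2.INTER_CUBIC);c[:294,505:505+294]=a[:,:294]
cv2.imwrite("pics/w5c.png",c[:360])
```

```text
[array([283.6, 226.8]), array([283.6, 231.5])]
223 206
```

View pics/w5c.png

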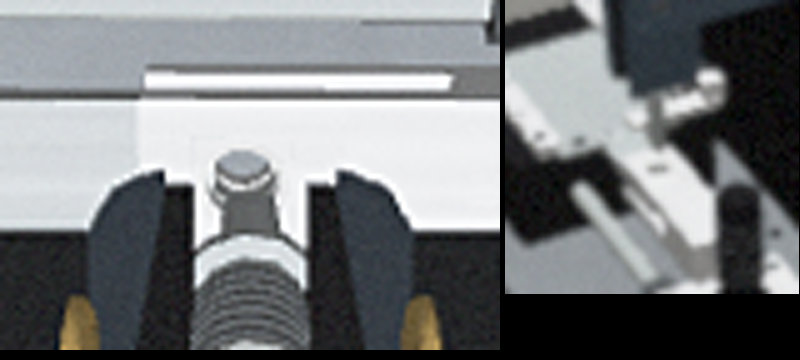

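The crop shows the hole centred at column 243 and the shank at column 250, so the pin is about 1 mm too far toward -y. I'll correct that and lower it in steps.

```bash
python3 -m jog '{"jaw":[8,8,8,8,8,8],"slide":[[0.015,-0.033,0.1],[0,0,0.1],[0,0,0.1],[0,0,0.1],[0,0,0.1],[0,0,0]],"spin":[0,0,0,0,0,0]}' 
python3 -m jog '{"jaw":[8,8,8],"slide":[[0,0,0.1],[0,0,0],[0,0,0]],"spin":[0,0,0]}'
```

```text
time_s: 12.55
ee_pos: [515.5, -146.9, 110.5]
ee_rot: [-180.0, 0.1, -3.7]
force: [-0.9, -0.0, -1.0]
gripper_width: 12.1
gripper_force: 25.0
time_s: 12.85
ee_pos: [515.8, -147.0, 108.0]
ee_rot: [180.0, 0.0, -3.7]
force: [0.5, -0.4, -0.9]
gripper_width: 11.9
gripper_force: 25.0
```

```bash
python3 -m jog '{"jaw":[8,8,8,8,8],"slide":[[0,0,0.1],[0,0,0.1],[0,0,0.1],[0,0,0.1],[0,0,0]],"spin":[0,0,0,0,0]}' 
python3 -m jog '{"jaw":[8,8,8,8,8,8],"slide":[[0,0,0.1],[0,0,0.1],[0,0,0.1],[0,0,0.1],[0,0,0],[0,0,0]],"spin":[0,0,0,0,0,0]}'
```

```text
time_s: 13.35
ee_pos: [515.6, -147.0, 95.5]
ee_rot: [180.0, 0.0, -3.7]
force: [-0.6, -0.9, -1.5]
gripper_width: 12.2
gripper_force: 25.0
time_s: 13.95
ee_pos: [515.6, -147.0, 83.8]
ee_rot: [180.0, 0.0, -3.7]
force: [0.7, -0.8, -1.3]
gripper_width: 12.1
gripper_force: 25.0
```

Almost down. I'll release slowly so the last 2 mm drops, then rise.

```bash
python3 -m jog '{"jaw":[8,8,8,20,30,40,40],"slide":[[0,0,0.04],[0,0,0],[0,0,0],[0,0,0],[0,0,0],[0,0,0],[0,0,0]],"spin":[0,0,0,0,0,0,0]}' 
python3 -m jog '{"jaw":[45,45,45,45,45,45,45],"slide":[[0,0,0],[0,0,-0.3],[0,0,-0.6],[0,0,-0.8],[0,0,-0.8],[0,0,-0.8],[0,0,-0.8]],"spin":[0,0,0,0,0,0,0]}' 
python3 -m jog '{"jaw":[91,91,91,91,91,91],"slide":[[0,0.6,0],[0,0.8,0],[0,0.8,0],[0,0.6,0],[0,0.2,0],[0,0,0]],"spin":[0,0,0,0,0,0]}'
python3 - <<'E'
from h import *
import cv2
to([511.5,-236.1,82],-3.75)
m=env.camera_model("wrist");im=env.grab_frame("wrist")[:,:,::-1];cv2.imwrite("pics/w6.png",im)
s=env.grab_frame("scene")[:,:,::-1]
c=np.zeros((600,800,3),np.uint8)
c[:280,:760]=cv2.resize(im[169:239,144:334],None,fx=4,fy=4,interpolation=cv2.INTER_CUBIC)
u,v=map(int,proj(env.camera_model("scene"),(516,-148,84)))
c[290:590,:500]=cv2.resize(s[v-30:v+30,u-50:u+50],(500,300),interpolation=cv2.INTER_CUBIC)
cv2.imwrite("pics/w6c.png",c)
E
```

```text
time_s: 14.65
ee_pos: [515.8, -146.9, 82.9]
ee_rot: [-180.0, -0.0, -3.7]
force: [-0.8, 0.1, -0.2]
gripper_width: 38.9
gripper_force: 0.0
time_s: 15.35
ee_pos: [515.8, -146.9, 207.6]
ee_rot: [180.0, -0.0, -3.7]
force: [0.9, -0.0, -0.5]
gripper_width: 44.7
gripper_force: 0.0
time_s: 15.95
ee_pos: [509.9, -237.1, 206.2]
ee_rot: [-180.0, -0.0, -3.8]
force: [0.1, 0.4, 0.0]
gripper_width: 89.2
gripper_force: 0.0
t15.9 [ 509.9 -237.1  206.2] [-1.7999e+02 -2.0000e-02 -3.8100e+00] F [0.1 0.4 0. ] w89.2 g0.0
units [ 0.05 -0.04  4.14] spin -0.01
```

View pics/w6c.png

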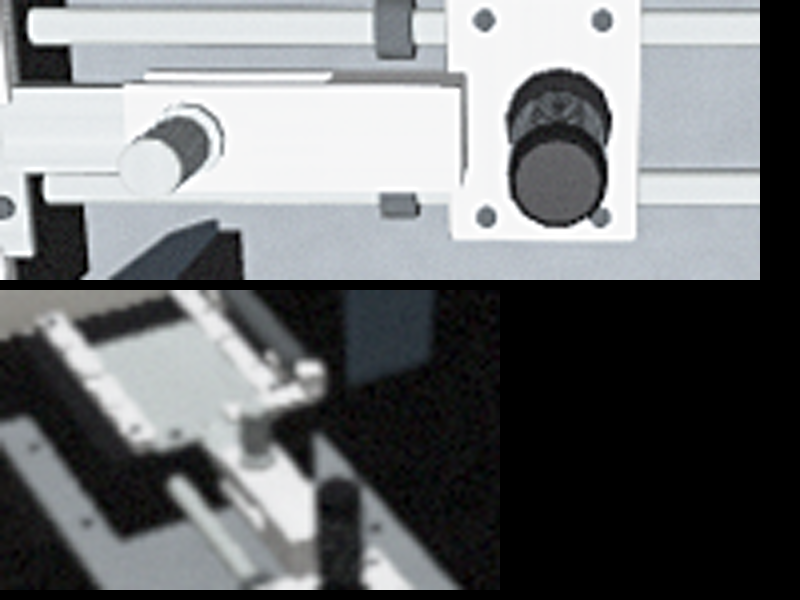

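The pin stands upright in the fork with its collar on the plate (crop (192,143)) and its head top at crop (152,166). The knob is at crop (558,180). Next I grip the knob.

```bash
python3 - <<'E'
from h import *
m=env.camera_model("wrist")
print("head",onz(m,144+38-.4,169+41.5-.4,106),"collar",onz(m,144+48-.4,169+35.75-.4,78),onz(m,144+(556+0)/4-.4,169+182/4-.4,115))
E
python3 -m jog '{"jaw":[91,91,91,91,91,91,40,20,15,15],"slide":[[0.05,-0.03,0.8],[0,0,0.9],[0,0,0.9],[0,0,0.8],[0,0,0.5],[0,0,0.24],[0,0,0],[0,0,0],[0,0,0],[0,0,0]],"spin":[0,0,0,0,0,0,0,0,0,0]}' 60
python3 -m jog '{"jaw":[15,15,15,15,15,15,15,15],"slide":[[0,0,0],[0,0,0],[0,0,0],[0,0,0],[0,0,0],[0,0,0],[0,0,0],[0,0,0]],"spin":[0,0,0,0,0,0,0,0]}'
```

```text
head [ 516.76751618 -147.70684209  106.        ] collar [ 515.52700913 -148.35742216   78.        ] [ 509.86034039 -235.03953971  115.        ]
time_s: 17.05
ee_pos: [512.0, -236.2, 82.6]
ee_rot: [180.0, -0.1, -3.7]
force: [0.2, -0.5, 0.0]
gripper_width: 61.9
gripper_force: 0.0
time_s: 17.85
ee_pos: [511.5, -236.0, 81.6]
ee_rot: [180.0, -0.0, -3.7]
force: [0.1, -1.4, -1.3]
gripper_width: 20.8
gripper_force: 60.0
```

Gripped. Now I pull in small steps, first to about 25 mm.

```bash
python3 -m jog '{"jaw":[15,15,15,15,15,15,15,15,15,15],"slide":[[0,0.1,0],[0,0.1,0],[0,0.1,0],[0,0.1,0],[0,0.1,0],[0,0.1,0],[0,0.1,0],[0,0.1,0],[0,0,0],[0,0,0]],"spin":[0,0,0,0,0,0,0,0,0,0]}'
python3 - <<'E'
from h import *
import cv2
t=env.grab_frame("top")[:,:,::-1];m=env.camera_model("top")
cv2.imwrite("pics/t7.png",t);g=cv2.cvtColor(t,cv2.COLOR_BGR2GRAY).astype(int)
g0=cv2.cvtColor(cv2.imread("pics/top0.png"),cv2.COLOR_BGR2GRAY).astype(int)
for v in(247,251,255):print(g0[v,165:210],g[v,165:210],sep="\n")
for k in(165,183,200):print(onz(m,k,251,62)[1])
E
```

```text
time_s: 18.85
ee_pos: [509.8, -258.9, 81.6]
ee_rot: [-179.9, 0.0, -3.8]
force: [1.2, 6.0, 1.4]
gripper_width: 20.6
gripper_force: 60.0
[ 17  15  17  34  53  55  53  53  53  54  53  52  54  54  55  54  51  51
 104 182 204 202 201 199 202 199 201 198 200 200 200 199 200 200 199 198
 197 198 198 197 198 198 197 196 198]
[ 14  16  19  35  55  53  52  54  52  55  54  52  55  54  54  55  55  55
  55  55  49  46 118 204 223 223 222 219 206 200 201 202 201 202 200 198
 200 199 200 200 199 199 199 199 199]
[ 12  12  20  40  54  53  54  52  55  54  53  53  53  55  55  56  50  55
 130 208 204 201 201 200 198 198 200 200 199 201 202 199 200 199 199 198
 198 197 199 197 197 198 197 197 196]
[ 13  16  22  40  56  53  52  54  55  51  54  54  55  58  56  56  56  57
  57  55  46  59 137 212 227 223 222 215 200 199 201 201 201 201 200 200
 200 201 199 199 199 198 199 198 198]
[ 11  13  29  54  55  54  55  53  55  57  55  56  54  56  55  55  51  84
 159 204 202 199 199 199 198 198 199 199 195 197 197 197 196 196 198 196
 196 196 196 197 197 197 198 197 198]
[ 11  13  29  53  55  56  53  55  55  55  55  56  55  54  57  55  57  58
  56  58  55  51  35  84 189 230 226 210 197 198 199 196 200 199 197 197
 198 198 199 199 198 199 197 198 198]
40.25515851533473
-0.34244463139489767
-38.672927731048986
```

```bash
python3 -m jog '{"jaw":[15,15,15,15,15,15,15],"slide":[[0,0.07,0],[0,0.07,0],[0,0.07,0],[0,0.07,0],[0,0,0],[0,0,0],[0,0,0]],"spin":[0,0,0,0,0,0,0]}'
python3 - <<'E'
from h import *
import cv2
t=env.grab_frame("top")[:,:,::-1];cv2.imwrite("pics/t8.png",t)
g=cv2.cvtColor(t,cv2.COLOR_BGR2GRAY).astype(int);print(g[247,180:210],g[251,180:210],sep="\n")
cv2.imwrite("pics/t8c.png",cv2.resize(t[215:290,160:310],None,fx=5,fy=5,interpolation=cv2.INTER_CUBIC))
print(env.state()["force"])
E
```

```text
time_s: 19.6
ee_pos: [509.3, -266.7, 81.6]
ee_rot: [-179.8, 0.0, -3.8]
force: [0.3, 6.5, 2.1]
gripper_width: 20.9
gripper_force: 60.0
[ 56  54  53  55  56  48  46 119 204 222 222 222 221 220 220 220 214 201
 201 200 200 199 201 199 200 198 200 198 200 200]
[ 55  55  56  56  55  49  58 136 211 226 222 221 222 221 222 219 204 199
 200 199 198 201 198 200 200 199 200 200 199 200]
[0.4859389  6.86009237 1.47777587]
```

View pics/t8c.png

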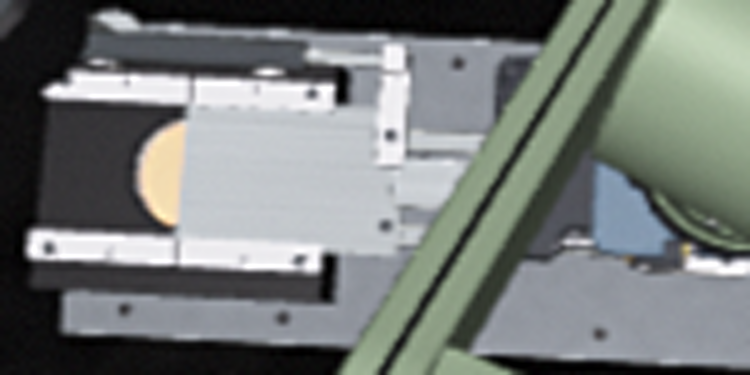

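The blade edge at crop (183,170) lies on the line joining the long centre marks at (190,90) and (178,250), so the shutter is half open. Handing in.

```bash
python3 -c "
from workcell import env
print(env.job_done())"
```

```text
the job is handed in; nothing more can be done
None
```

I handed the job in at about 20 s of the 61 s allowed: the long pin is seated through fork and tongue, the gripper holds the knob with the blade edge on the window's centre marks (half open), and the short pin stayed in its block; the interface returned no verdict.

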